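# Fit the chopper's inner bowl and hold its bayonet lid short of the click

## Task

Take the yellow inner bowl by its post and lower it gently into the chopper's work bowl so that it stands nested on the floor, and let go of it. Then drop the lid's lugs into the collar's slots at the orange marks until the lid lies flat, turn it clockwise until its pointers stand at the green half-way marks, never as far as the lock click that would start the blades, and finish while still gripping the lid, holding it there against its spring. Leave the other things on the table alone.

Things in the scene. Friction and masses are not known exactly. Their poses are not given: they have to be found in the camera images.
- chopper: Vegetable chopper, fixed: round white base (164 mm wide, 50 high), clear work bowl, white collar; 140 mm high. Origin: centre of its underside, z up. Work bowl inside: floor at height 55 mm, 95 mm wide there, 113 at height 110. Two slots in the collar's lip at +x and -x (orange marks). Green half-way marks 45 deg clockwise (from above) of them, red lock marks 90 deg.
- collar (a point): Centre of the collar's top (chopper's axis, height 140 mm, same axes). Collar 140 mm outside, 134 inside, marked flange to 156. Its inward lip (top 6 mm) leaves a 116 mm opening and has two slots 20 mm wide at +x and -x for the lugs.
- lid: Loose grey lid, 136 mm wide, 53 high, right way up. Origin: centre of underside, z up. Plug 110 mm wide, 13.5 high, lugs at its +x and -x (14 mm wide, bottom 6 mm, out to 64 mm); flange at 13.5-19 mm, orange pointer over each lug. Seated, the flange lies on the collar: origin 126.5 mm above the chopper's, x along chopper's x (either way round); it then turns clockwise only.
- lid_bar (a point): Middle of the lid's blue grip bar, on the axis 36 mm above the lid's origin (same axes). Bar 64 mm long along the lid's x, 18 mm wide along y, from 19 to 53 mm height. Lid mass 0.10 to 0.21 kg.
- inner_bowl: Loose yellow inner bowl, the work bowl's smaller twin: 90 mm wide at the foot, 108 at the rim, 56 high, wall 3 mm, inner floor at 4 mm; orange lifting post in the centre, 20 mm round, top at 66 mm. Origin: centre of its underside, z up. Nested home, its origin is 55 mm above the chopper's, 2 to 3 mm play all round. Mass 0.09 to 0.18 kg.
- catch (a joint): Sprung catch in the collar: two black teeth, pushed clockwise by the lid's lugs. 0 at rest, met after 0.08 rad of lid turn, then grows in rad with the turn: 0.70 with the lid at the half-way marks, lock click at 1.30. Its spring turns the lid back, 0.06 N m at first, 0.17 half-way; let go, the lid turns back.
- cup: Bystander, leave alone: blue ceramic cup, 72 mm wide, 85 mm high. Origin at its underside.
- jar: Bystander, leave alone: glass jar with red cap, 60 mm wide, 90 mm high. Origin at its underside.
- peeler: Bystander, leave alone: green vegetable peeler lying flat, about 135 mm long. Origin at its underside.
- spray: Bystander, leave alone: white spray bottle with green head, 195 mm high, 68 mm wide. Origin at its underside.
- spoon: Bystander, leave alone: wooden spoon lying flat. Origin at its underside.
- tumbler: Bystander, leave alone: green tumbler, 68 mm wide, 100 mm high. Origin at its underside.
- dish: Bystander, leave alone: white bowl, 130 mm wide, 40 mm high. Origin at its underside.
Things that resemble listed ones, but are neither listed nor needed, are in the scene too. Leave any purple or turquoise look-alike of the lid alone.

How it is judged (in metres and radians):
On the way, in this order (a step that is already met when the one before it is completed fails the run):
1. the inner bowl stands nested on the work bowl's floor, let go (horizontal distance between inner_bowl and chopper below 0.008 m and z of inner_bowl in the frame of chopper below 0.06 m and angle between inner_bowl's own z axis and vertical below 0.08 rad and contact force between inner_bowl and the fingers below 0.1 N and linear speed of inner_bowl below 0.03 m/s), for 0.2 s.
2. the lid lies on the collar with its lugs through the slots, not yet turned (horizontal distance between lid and chopper below 0.008 m and z of lid in the frame of chopper between 0.122 and 0.1295 m and angle between lid's own z axis and vertical below 0.06 rad and angle between the x axis of lid and the x axis of chopper, either way round below 0.25 rad and value of joint catch below 0.25 rad), for 0.1 s.
At the end, for the whole second after the job is handed in: Inner bowl upright on the work bowl's floor, within 8 mm of its axis; lid level (3.4 deg) and home on the collar (3 mm), turned 45 deg clockwise from the slots, give or take 11, catch at 0.48 to 0.93 rad and pressing on the lugs; the robot still grips the lid (over 2 N) and keeps it still (horizontal distance between each of inner_bowl, lid and chopper below 0.008 m and z of inner_bowl in the frame of chopper below 0.06 m and angle between inner_bowl's own z axis and vertical below 0.08 rad and z of lid in the frame of chopper between 0.122 and 0.1295 m and angle between lid's own z axis and vertical below 0.06 rad and angle between the x axis of lid and the x axis of chopper, either way round between 0.585 and 0.985 rad and value of joint catch between 0.48 and 0.93 rad and contact force between lid and the fingers above 2 N and contact force between lid and catch above 0.3 N and angular speed of lid below 0.1 rad/s and contact force between inner_bowl and the fingers below 0.1 N); the arm keeps its last pose, push and grip.
It fails at once if the lid is turned as far as the lock click (value of joint catch above 1.3 rad).
It fails at once if the inner bowl is dropped into the work bowl (horizontal distance between inner_bowl and chopper below 0.05 m and z of inner_bowl in the frame of chopper below 0.14 m and linear speed of inner_bowl above 0.6 m/s).
It fails at once if one of the other things on the table is knocked over or moved by more than 30 mm (distance of any of cup, jar, peeler, spray, spoon, tumbler, dish from where it was at the start of the episode above 0.03 m or angle between any of cup, jar, peeler, spray, spoon, tumbler, dish's own z axis and vertical above 0.5 rad).
It also fails if it takes over 64 s, if anything falls off the work surface, if the arm or the gripper's body presses on something with over 40 N, if the wrist force passes 120 N, or if a joint passes its speed limit or range.

## Robot

A 6-joint arm with a two-finger parallel gripper is mounted at the origin on the work surface. World frame = base frame: x ahead of the robot, y to its left, z up, the work surface at z = 0. Lengths are in mm, angles in degrees, forces in N, time in s.
With the tool pointing down it reaches from about 300 to 850 mm from the base axis. Payload 4.2 kg.
Tool frame: the origin (TCP) lies between the finger pads; the fingertips stand 11 mm ahead of it and the grasp point (between the pads) lies 8 mm behind it (env.tips_ahead is the distance from the TCP to the fingertips, in mm); z points along the fingers, y is the line along which they close (so a half turn about z gives the same grasp; the last joint's range is limited). The gripper opens to 91 mm and grips with 3 to 60 N. Pads are 32 mm wide; open, the fingers measure 118 mm over their backs; the gripper's body (76 mm by 178 mm) begins 60 mm behind the grasp point.
Start: joints at [-1.146, 18.312, 89.639, -0, 72.044, -1.146], TCP at [575.015, 0, 224.976] pointing down, gripper open.
Joint ranges: [-177.97, 177.97], [-48.28, 115.42], [12.27, 149.76], [-77.06, 257.06], [2.81, 150.46], [-146.56, 146.56]. Speed limits (degrees/s): [147.25, 147.25, 180, 180, 180, 180].

## Interface

Orientations are given as [roll, pitch, yaw] about the fixed x, y, z axes, in that order (R = Rz(yaw) Ry(pitch) Rx(roll)).
In Python, from workcell import env, cams gives the robot as it stands.
- The arm moves only by the tool step_arm, never from a script. Its arguments are lists of equal length, an entry for each row: "linear": the shift along the tool's x, y, z in units of 30 cm (1.0 is 30 cm), a list of three; "turn": the turn about the tool's z in units of 360 degrees (1.0 is 360 degrees). In form: {"linear": [[tx, ty, tz], ...], "turn": [turn, ...]}. A call has 1 to 20 rows; each row is the pose to reach, as a shift and turn from the pose commanded when the call began, along the tool's axes at that moment, turning the shorter way round; what a row does not reach only later rows make up. A row lasts 1/8 s, in which the tool goes at most 62.5 mm and 10.7 degrees, less where a joint would pass 70% of its speed; a pose out of reach is approached as far as the arm can. A call with a number of a shift or a turn outside -1 to 1 is refused whole. A call with a gripper value outside its range is refused whole. "fingers" is the closure, from -1 (fully open) to 1 (shut), so that 0 is half open, set as the call begins (left out, the last holds). The fingers move at their own pace and stop on an object; "force" is the grip in N (left out, the last holds). Time passes only in rows, so rows that repeat a pose let the fingers close. It gives the time, the measured TCP pose, the force, the opening and the grip force at its end, in the units of the state.
- env.state(): the state, without advancing time (a new reading comes with each control period).
- cams.grab_frame(name): name is "scene" or "side" or "wrist"; returns a dict with "color" (480x640x3 uint8, blue, green, red), "fx", "fy", "cx", "cy" (pixels), "dist" ([k1, k2, p1, p2, k3] as OpenCV has them; the pictures are not rectified), "extrinsics" (4x4, takes a point from camera to world coordinates); the wrist camera has in their place "tool_from_camera" (4x4, takes a point from camera to tool coordinates, whose origin is the TCP and whose axes are the flange's). Camera axes: x right, y down, z forward; pixel columns grow to the right and rows downward; lengths in mm; the calibration is good to about 2 mm. A picture is of the moment at which its call begins: read the wrist's pose just before it. There is no depth.
- env.job_done(): hands the job in; it is judged then, once.
The state is a dict: "time_s": time; "qpos": joint angles; "qvel": joint speeds; "effort": joint torques, N m; "ee_pos": TCP position; "ee_rot": TCP orientation; "force": force on the tool from outside, world axes, zero at the start; "torque": the same for the moment, N m; "gripper_width": finger opening in mm; "gripper_force": force on a finger pad.
Only numpy, scipy, OpenCV 4.12 (cv2) and the standard library are available. Lean on these libraries where they do the work, as an engineer would, in place of code of your own. Each camera call takes 0.05 s, during which the arm holds its last target. There are 200 camera calls.

## Working session

There is one attempt and no reset: what is moved stays moved. The work goes in short steps, Python scripts to look and compute and a tool call to move; the robot and the scene stay as the last step left them, time stands still between calls to the robot, and variables do not carry over. Pictures are saved under pics/ and viewed, at most 10 in all, crops included, and the job is handed in when it is done.

Besides the shell and the picture viewer there is one more tool, called as name(argument=value, ...), one argument or row to a line, values as JSON. step_arm: Moves the arm, as the interface text tells. Its arguments: {"type":"object","properties":{"linear":{"type":"array"},"turn":{"type":"array"},"fingers":{"type":"number"},"force":{"type":"number"}},"required":["linear","turn"]}

```bash
mkdir -p pics
python3 - <<'E'
from workcell import env,cams
import cv2,numpy as np
print(env.state())
ims=[]
for n in ["scene","side"]:
    f=cams.grab_frame(n); cv2.imwrite(f"pics/{n}0.png",f["color"])
    print(n,f["fx"],f["fy"],f["cx"],f["cy"],f["dist"],np.round(f["extrinsics"],3).tolist())
E
```

```text
{'time_s': 0.0, 'qpos': array([-1.14649210e+00,  1.83504264e+01,  8.97075858e+01, -1.11110091e-03,
        7.20425252e+01, -1.14465731e+00]), 'qvel': array([ 0.04826537, -0.04608635, -0.03483539,  0.00757352, -0.07737842,
        0.1012375 ]), 'effort': array([-5.01459035e-04, -4.12465632e+01, -2.31973493e+01,  7.28826877e-02,
        4.58198413e-02, -1.41870069e-04]), 'ee_pos': array([ 5.74508874e+02, -1.18051165e-03,  2.24124440e+02]), 'ee_rot': array([-1.79899462e+02, -9.52244938e-04,  8.99985079e+01]), 'force': array([ 0.39625791,  0.24489579, -0.00764635]), 'torque': array([-0.0442301 , -0.00265598,  0.02617812]), 'gripper_force': 0.0, 'gripper_width': 91.11622942624297}
scene 527.5531467793967 527.5531467793967 328.6398888086575 242.44530176590789 [-0.08666952  0.          0.          0.          0.        ] [[0.815, 0.35, -0.462, 1397.515], [0.579, -0.494, 0.648, -1107.831], [-0.002, -0.796, -0.605, 1194.683], [0.0, 0.0, 0.0, 1.0]]
side 461.9970033475138 461.9970033475138 316.7682186431323 236.61786203339935 [-0.05783388  0.          0.          0.          0.        ] [[0.964, -0.12, 0.238, 250.164], [-0.266, -0.484, 0.833, -965.375], [0.015, -0.867, -0.499, 719.361], [0.0, 0.0, 0.0, 1.0]]
```

View pics/scene0.png

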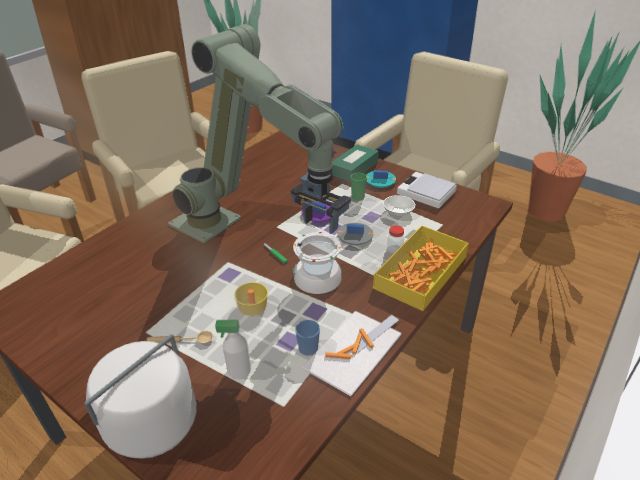

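View pics/side0.png

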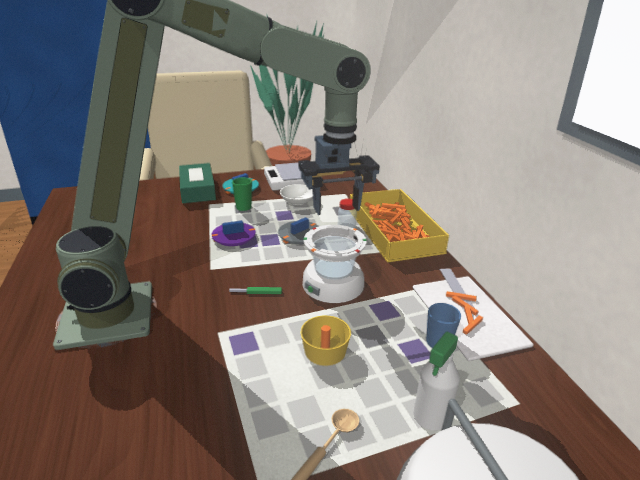

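The scene view shows the yellow bowl with its post at (251,297), the chopper at (318,260), the grey lid with a blue bar at (355,233), a purple look-alike at (320,212) and a turquoise one at (380,180). The grey lid is the one described. The side view has the bowl at (326,338), the chopper at (335,265), the grey lid at (298,231), the purple one at (234,233) and the turquoise one at (241,185). I'll confirm with an enlarged crop and cast rays.

```bash
cat > h.py <<'E'
from workcell import env,cams
import cv2,numpy as np
from scipy.spatial.transform import Rotation as Ro
def grab(n):
    s=env.state(); f=cams.grab_frame(n)
    if n=="wrist":
        T=np.eye(4);T[:3,:3]=Ro.from_euler('xyz',s['ee_rot'],degrees=True).as_matrix();T[:3,3]=s['ee_pos']
        f["extrinsics"]=T@f["tool_from_camera"]
    f["K"]=np.array([[f["fx"],0,f["cx"]],[0,f["fy"],f["cy"]],[0,0,1]]);f["hsv"]=cv2.cvtColor(f["color"],cv2.COLOR_BGR2HSV)
    f["dist"]=np.array(f["dist"],float)
    return f
def ray(f,p):
    u=cv2.undistortPoints(np.array(p,float).reshape(-1,1,2),f["K"],f["dist"]).reshape(-1,2)
    d=np.c_[u,np.ones(len(u))]@f["extrinsics"][:3,:3].T
    return f["extrinsics"][:3,3],d
def onz(f,p,z):
    o,d=ray(f,p); return o+d*((z-o[2])/d[:,2])[:,None]
def tri(f,p,g,q):
    o,d=ray(f,p);a,b=ray(g,q);d=d[0];b=b[0]
    t=np.linalg.lstsq(np.c_[d,-b],a-o,rcond=None)[0]
    A,B=o+d*t[0],a+b*t[1]; return (A+B)/2,np.linalg.norm(A-B)
def blobs(f,lo,hi,box=None,amin=6):
    m=cv2.inRange(f["hsv"],np.array(lo),np.array(hi))
    if box: 
        k=np.zeros_like(m);x0,y0,x1,y1=box;k[y0:y1,x0:x1]=255;m&=k
    n,_,st,c=cv2.connectedComponentsWithStats(m)
    return [(np.round(c[i],1).tolist(),st[i].tolist()) for i in range(1,n) if st[i][4]>=amin]
E
python3 - <<'E'
from h import *
f,g=grab("scene"),grab("side")
up=lambda f,b:cv2.resize(f["color"][b[1]:b[3],b[0]:b[2]],(400,300),interpolation=cv2.INTER_CUBIC)
a=np.vstack([np.hstack([up(f,(280,230,360,290)),up(f,(325,205,405,265))]),np.hstack([up(g,(290,220,380,300)),up(g,(250,205,340,265))])])
cv2.imwrite("pics/c1.png",a)
O=([5,170,120],[16,255,255])
print("post",blobs(f,*O,(225,270,280,320)),blobs(g,*O,(295,310,360,370)))
B=([100,100,40],[125,255,255])
print("bar",blobs(f,*B,(335,215,385,250)),blobs(g,*B,(275,210,325,250)))
print("collar orange",blobs(f,*O,(285,225,350,270),2),blobs(g,*O,(295,220,375,260),2))
print("red",blobs(f,[0,170,100],[4,255,255],(285,225,350,270),2),blobs(g,[0,170,100],[4,255,255],(295,220,375,260),2))
print("green",blobs(f,[45,100,60],[85,255,255],(285,225,350,270),2),blobs(g,[45,100,60],[85,255,255],(295,220,375,260),2))
E
```

```text
post [] [([325.2, 330.1], [321, 325, 9, 15, 65])]
bar [([355.1, 228.5], [347, 224, 17, 10, 145])] [([299.1, 225.4], [291, 218, 17, 16, 186])]
collar orange [([339.5, 231.0], [339, 231, 2, 1, 2]), ([294.5, 244.0], [294, 244, 2, 1, 2])] [([373.7, 220.3], [373, 220, 2, 2, 3]), ([312.5, 224.0], [312, 224, 2, 1, 2]), ([312.5, 250.0], [312, 250, 2, 1, 2])]
red [] []
green [([303.5, 235.0], [303, 235, 2, 1, 2]), ([331.3, 256.7], [331, 256, 2, 2, 3]), ([285.5, 260.5], [285, 259, 2, 4, 8])] [([305.0, 238.0], [304, 238, 3, 1, 3]), ([364.7, 239.7], [364, 239, 2, 2, 3])]
```

View pics/c1.png

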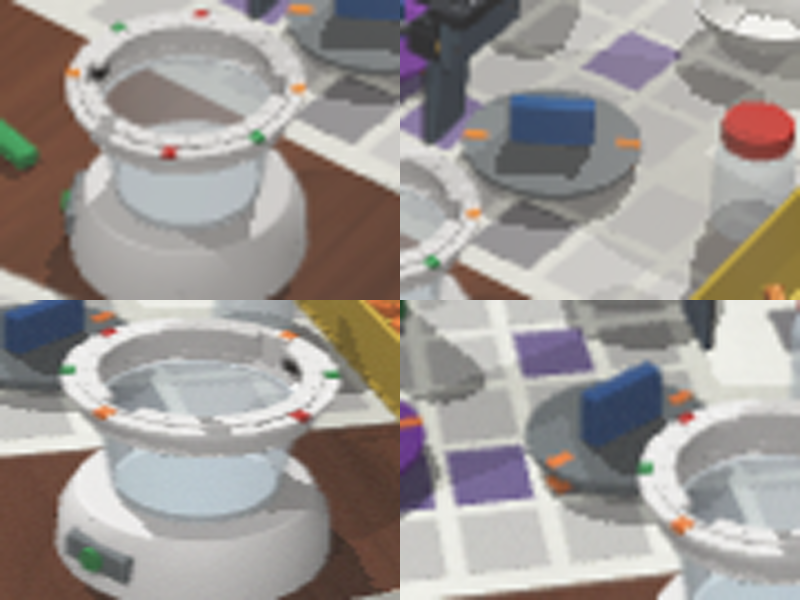

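The crop confirms the grey lid: blue bar, orange pointers at scene (340,232) and (370,233). The chopper's orange marks are at scene (294.6,244.4) and (339.4,247.6).

Run:
```python
from h import *
f,g=grab("scene"),grab("side")
S=[(294.6,244.4),(339.4,247.6),(303.6,235.4),(331.6,257),(320.4,232.6),(313.6,260.4)]
D=[(313.4,249.9),(354.8,229.3),(305.3,238.7),(364.7,240),(314.3,228.3),(357.5,250.9)]
for z,P,F in((140,S,f),(140,D,g)):
    p=onz(F,P,z)[:,:2]; print(np.round(p).tolist(),"centers",np.round([(p[i]+p[i+1])/2 for i in(0,2,4)],1).tolist(),"diam",[round(np.linalg.norm(p[i]-p[i+1])) for i in (0,2,4)], "ang",[round(np.degrees(np.arctan2(*(p[i+1]-p[i])[::-1])),1) for i in (0,2,4)])
for P,F in(([(340,231.8),(370.4,233.4)],f),([(286,237),(313,224.6)],g)):
    p=onz(F,P,19)[:,:2]; d=p[1]-p[0];print("lid",np.round(p,1).tolist(),p.mean(0),np.linalg.norm(d),np.degrees(np.arctan2(d[1],d[0])))
print("bar",tri(f,(355.1,228.5),g,(299.1,225.4)))
print(blobs(f,[3,140,80],[17,255,255],(238,280,265,310)))
p=onz(g,[(325.5,326.5)],66);print("post side",p)
# yellow bowl rim
for F,b in((f,(225,270,280,320)),(g,(295,310,360,370))):
    B=blobs(F,[18,120,60],[32,255,255],b,100);print(B)
    m=cv2.inRange(F["hsv"],np.array([3,120,60]),np.array([32,255,255]));k=np.zeros_like(m);k[b[1]:b[3],b[0]:b[2]]=255
    pts=cv2.findNonZero(m&k).reshape(-1,2)
    for z in(56,):
        q=onz(F,[(pts[:,0].min(),np.median(pts[pts[:,0]==pts[:,0].min(),1])),(pts[:,0].max(),np.median(pts[pts[:,0]==pts[:,0].max(),1]))],z);print("rim",q.mean(0),np.linalg.norm(q[1]-q[0]))
```

```text
[[507.0, -52.0], [637.0, 19.0], [501.0, 5.0], [645.0, -36.0], [538.0, 50.0], [608.0, -82.0]] centers [[572.2, -16.3], [572.8, -15.4], [572.8, -16.1]] diam [148, 149, 150] ang [np.float64(28.6), np.float64(-15.7), np.float64(-62.1)]
[[502.0, -57.0], [633.0, 16.0], [496.0, -0.0], [638.0, -42.0], [532.0, 46.0], [603.0, -87.0]] centers [[567.2, -20.3], [567.2, -21.1], [567.6, -20.1]] diam [149, 148, 151] ang [np.float64(29.0), np.float64(-16.5), np.float64(-61.9)]
lid [[496.6, 230.1], [595.9, 287.8]] [546.23091582 258.95347103] 114.86257119537412 30.179000458703314
lid [[493.3, 225.5], [593.2, 282.1]] [543.2799441  253.82596583] 114.83150319983628 29.51255759361017
bar (array([542.8806349 , 262.72364911,  33.61516926]), np.float64(1.35059645311591))
[([250.4, 291.1], [247, 289, 7, 6, 28])]
post side [[ 478.08182394 -246.72298166   66.        ]]
[([255.8, 293.4], [237, 283, 31, 26, 402])]
rim [ 469.04703217 -202.87097817   56.        ] 168.1678911556146
[([325.3, 339.3], [301, 316, 50, 49, 1730])]
rim [ 476.22387069 -254.16568561   56.        ] 104.01226750886165
```

Chopper: about (570,-18), slots at 28.8°. Lid: about (545,257), at 30°. Bowl post: about (478,-247). I'll move above the bowl and look with the wrist camera.

step_arm(
  linear=[
    [-0.823,-0.323,0],
    [-0.823,-0.323,0],
    [-0.823,-0.323,0],
    [-0.823,-0.323,0],
    [-0.823,-0.323,0],
    [-0.823,-0.323,0],
    [-0.823,-0.323,0],
    [-0.823,-0.323,0],
  ],
  turn=[0,0,0,0,0,0,0,0],
  fingers=0,
  force=15,
)

```text
time_s: 1.3
ee_pos: [478.7, -245.5, 224.9]
ee_rot: [180.0, -0.0, 90.1]
force: [-0.2, -1.0, -0.5]
gripper_width: 45.4
gripper_force: 0.0
```

Run:
```python
from h import *
w=grab("wrist");cv2.imwrite("pics/w1.png",w["color"]);print(np.round(w["tool_from_camera"],2).tolist(),w["fx"])
b=blobs(w,[3,150,90],[16,255,255],None,60);print(b)
f,g=grab("scene"),grab("side")
print("post",onz(f,[(250.4,291.1)],64),"spray",onz(f,[(237,372)],0),onz(g,[(432,425)],0))
```

```text
[[-0.0, -0.97, -0.24, 67.15], [1.0, -0.0, -0.0, -0.93], [0.0, -0.24, 0.97, -159.43], [0.0, 0.0, 0.0, 1.0]] 361.6198530666738
[([62.7, 48.1], [8, 0, 99, 128, 4532]), ([188.6, 31.9], [103, 0, 216, 99, 8315]), ([314.7, 224.8], [304, 210, 22, 30, 518]), ([630.9, 234.8], [616, 213, 24, 38, 413]), ([15.8, 255.2], [3, 238, 25, 33, 294]), ([523.6, 455.6], [511, 444, 27, 25, 216])]
post [[ 479.62225679 -247.65820986   64.        ]] spray [[ 625.57802986 -475.72543865    0.        ]] [[ 614.38060688 -488.10756199    0.        ]]
```

View pics/w1.png

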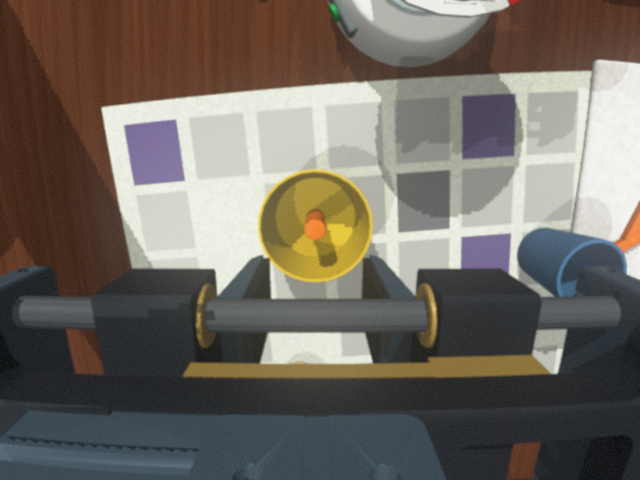

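The wrist view shows the bowl rim centred at about (315,225) with the post top disc at about (315,230). The cup is at (570,260), clear of the bowl.

Run:
```python
from h import *
w=grab("wrist")
print(env.state()["ee_pos"])
b=blobs(w,[3,180,200],[16,255,255],(295,200,335,250),20);print(b)
print(onz(w,[(314.8,229)],66))
m=cv2.inRange(w["hsv"],np.array([18,100,60]),np.array([32,255,255]));m[:,:240]=0;m[:,400:]=0;m[300:]=0;m[:150]=0
c=max(cv2.findContours(m,cv2.RETR_EXTERNAL,cv2.CHAIN_APPROX_NONE)[0],key=cv2.contourArea)
(x,y),r=cv2.minEnclosingCircle(c);print(x,y,r,cv2.boundingRect(c))
e=cv2.fitEllipse(c);print(e)
print(onz(w,[e[0]],56),onz(w,[(e[0][0]-r,y),(e[0][0]+r,y)],56))
```

```text
[ 478.45120571 -246.1807301   224.96262805]
[([314.7, 228.4], [305, 218, 21, 21, 343])]
[[ 476.47086718 -247.56755989   66.        ]]
315.1391906738281 224.94403076171875 57.34669494628906 (258, 169, 115, 113)
((315.2887878417969, 224.87667846679688), (112.0302963256836, 113.63471984863281), 95.36084747314453)
[[ 476.88937436 -245.81830366   56.        ]] [[ 423.66588816 -245.93141491   56.        ]
 [ 530.1022757  -245.77926752   56.        ]]
```

step_arm(
  linear=[
    [-0.001,-0.005,0.2],
    [-0.001,-0.005,0.35],
    [-0.001,-0.005,0.45],
    [-0.001,-0.005,0.53],
    [-0.001,-0.005,0.58],
    [-0.001,-0.005,0.6],
    [-0.001,-0.005,0.6],
    [-0.001,-0.005,0.6],
  ],
  turn=[0,0,0,0,0,0,0,0],
)

```text
time_s: 2.5
ee_pos: [477.3, -247.5, 45.8]
ee_rot: [179.9, 0.1, 90.0]
force: [0.4, 0.0, -0.2]
gripper_width: 45.6
gripper_force: 0.0
```

step_arm(
  linear=[
    [0,0,0],
    [0,0,0],
    [0,0,0],
    [0,0,0],
    [0,0,0],
    [0,0,0],
  ],
  turn=[0,0,0,0,0,0],
  fingers=1,
  force=20,
)

```text
time_s: 3.25
ee_pos: [476.8, -247.3, 45.2]
ee_rot: [180.0, 0.0, 90.0]
force: [0.6, 0.1, 3.1]
gripper_width: 19.5
gripper_force: 20.0
```

step_arm(
  linear=[
    [0,0,-0.03],
    [0,0,-0.12],
    [0,0,-0.25],
    [0,0,-0.4],
    [0,0,-0.55],
    [0.08,0.07,-0.7],
    [0.18,0.16,-0.8],
    [0.28,0.25,-0.85],
    [0.363,0.31,-0.85],
    [0.363,0.31,-0.85],
    [0.363,0.31,-0.85],
    [0.363,0.31,-0.85],
  ],
  turn=[0,0,0,0,0,0,0,0,0,0,0,0],
)

```text
time_s: 4.75
ee_pos: [568.9, -139.1, 299.8]
ee_rot: [-180.0, 0.0, 89.9]
force: [0.0, 0.6, -0.3]
gripper_width: 19.5
gripper_force: 20.0
```

Run:
```python
from h import *
w=grab("wrist");cv2.imwrite("pics/w2.png",w["color"]);print(env.state()["ee_pos"],env.state()["gripper_width"])
for n,lo,hi in(("or",[5,150,120],[17,255,255]),("gr",[45,90,60],[85,255,255]),("red",[0,170,100],[4,255,255])):
    for c,s in blobs(w,lo,hi,(180,0,480,330),8): print(n,c,s,np.round(onz(w,[c],140)[0,:2],1))
```

```text
[ 568.95299671 -139.11121069  299.92244926] 19.348976677661796
or [395.5, 35.0] [389, 28, 13, 14, 100] [633.1  21.8]
or [238.3, 125.1] [233, 119, 12, 13, 89] [501.6 -50.1]
or [316.6, 280.9] [299, 261, 36, 38, 1143] [ 568.2 -190.6]
gr [228.8, 54.5] [224, 49, 11, 12, 93] [495.9   6.9]
gr [189.5, 100.8] [180, 91, 21, 20, 326] [460.7 -29.5]
gr [399.8, 106.5] [395, 102, 11, 10, 81] [638.7 -35. ]
red [270.5, 0.7] [269, 0, 5, 3, 11] [531.2  48. ]
```

View pics/w2.png

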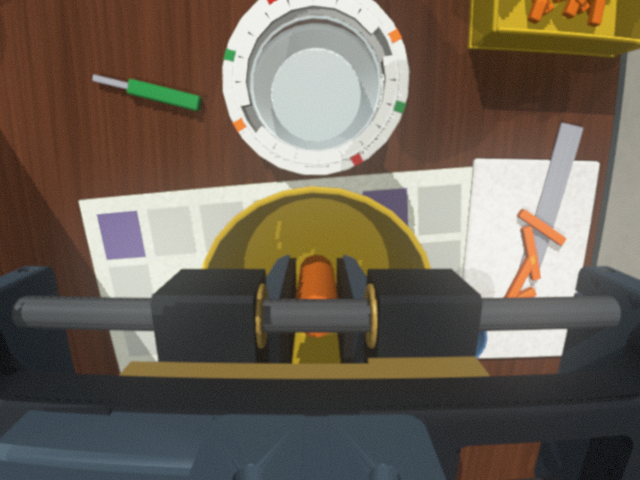

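The collar marks give the chopper as (567.4,-14.2), slots at 28.7° and diameter 149.7, which fits. Next I carry the bowl over the chopper.

step_arm(
  linear=[
    [0.15,-0.005,0],
    [0.3,-0.005,0],
    [0.414,-0.005,0.05],
    [0.414,-0.005,0.15],
    [0.414,-0.005,0.25],
    [0.414,-0.005,0.34],
    [0.414,-0.005,0.34],
    [0.414,-0.005,0.34],
  ],
  turn=[0,0,0,0,0,0,0,0],
)

```text
time_s: 5.8
ee_pos: [568.8, -14.6, 199.2]
ee_rot: [179.9, 0.0, 90.0]
force: [-0.6, -0.3, -0.9]
gripper_width: 19.7
gripper_force: 20.0
```

Run:
```python
from h import *
w,f,g=grab("wrist"),grab("scene"),grab("side");print(env.state()["ee_pos"])
up=lambda f,b:cv2.resize(f["color"][b[1]:b[3],b[0]:b[2]],(400,300),interpolation=cv2.INTER_CUBIC)
cv2.imwrite("pics/c2.png",np.vstack([np.hstack([up(f,(270,200,370,275)),up(g,(290,190,390,265))]),np.hstack([up(w,(0,0,640,480)),np.zeros((300,400,3),np.uint8)])]))
```

```text
[568.88802182 -14.3133572  199.45234473]
```

View pics/c2.png

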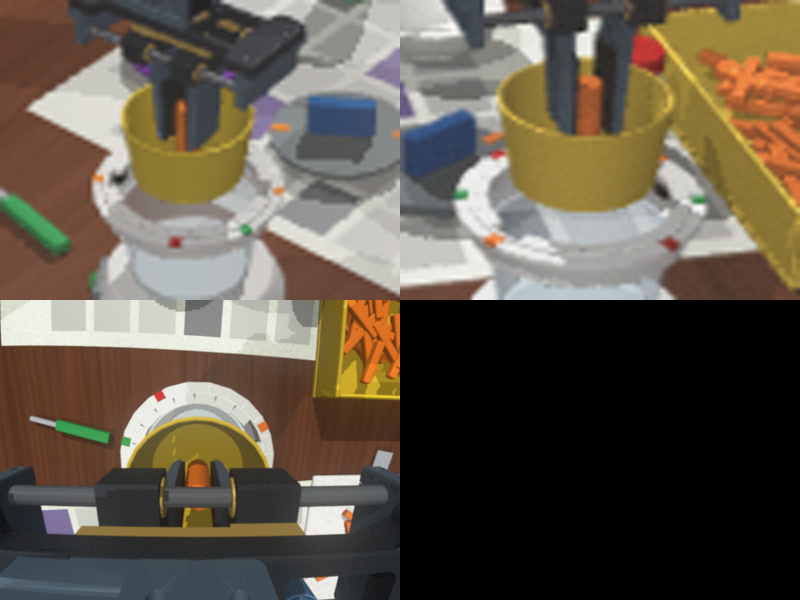

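The bowl hangs over the collar within a few mm. The side crop has bowl centre x about 586 against collar 581, and the scene crop 186 against 188. I'll correct by (-1.5,+2) mm and lower slowly.

step_arm(
  linear=[
    [0.007,-0.005,0.0],
    [0.007,-0.005,0.05],
    [0.007,-0.005,0.1],
    [0.007,-0.005,0.15],
    [0.007,-0.005,0.2],
    [0.007,-0.005,0.24],
    [0.007,-0.005,0.27],
    [0.007,-0.005,0.29],
    [0.007,-0.005,0.29],
  ],
  turn=[0,0,0,0,0,0,0,0,0],
)

```text
time_s: 7.08
ee_pos: [566.5, -12.0, 110.7]
ee_rot: [-180.0, 0.0, 90.0]
force: [0.5, -0.3, -1.1]
gripper_width: 19.6
gripper_force: 20.0
```

step_arm(
  linear=[
    [0,0,0.01],
    [0,0,0.018],
    [0,0,0.024],
    [0,0,0.03],
    [0,0,0.03],
  ],
  turn=[0,0,0,0,0],
)

```text
time_s: 7.7
ee_pos: [567.2, -12.3, 102.2]
ee_rot: [179.9, 0.0, 90.0]
force: [2.1, -1.8, -1.6]
gripper_width: 19.5
gripper_force: 20.0
```

step_arm(
  linear=[
    [-0.003,0.003,0.004],
    [-0.003,0.003,0.007],
    [-0.003,0.003,0.009],
    [-0.003,0.003,0.009],
  ],
  turn=[0,0,0,0],
)

```text
time_s: 8.2
ee_pos: [567.2, -12.8, 100.2]
ee_rot: [-180.0, -0.0, 90.0]
force: [-1.5, 0.2, 4.8]
gripper_width: 19.5
gripper_force: 20.0
```

On the floor (z 100.2, push 4.8 N). Release.

step_arm(
  linear=[
    [0,0,0],
    [0,0,0],
    [0,0,0],
    [0,0,0],
    [0,0,0],
  ],
  turn=[0,0,0,0,0],
  fingers=0,
)

```text
time_s: 8.82
ee_pos: [567.5, -12.9, 99.2]
ee_rot: [-180.0, -0.0, 90.0]
force: [0.3, 0.1, 0.4]
gripper_width: 45.2
gripper_force: 0.0
```

step_arm(
  linear=[
    [0,0,-0.05],
    [0,0,-0.15],
    [0,0,-0.3],
    [0,0,-0.45],
    [-0.1,0,-0.5],
    [-0.2,0,-0.5],
    [-0.3,0,-0.5],
    [-0.3,0,-0.5],
    [-0.3,0,-0.5],
  ],
  turn=[0,0,0,0,0,0,0,0,0],
)

```text
time_s: 9.95
ee_pos: [567.5, -102.4, 249.9]
ee_rot: [180.0, -0.0, 90.0]
force: [0.6, 0.8, 0.0]
gripper_width: 45.5
gripper_force: 0.0
```

Run:
```python
from h import *
w=grab("wrist");cv2.imwrite("pics/w3.png",w["color"]);print(env.state()["ee_pos"])
for n,lo,hi in(("or",[5,150,120],[17,255,255]),("gr",[45,90,60],[85,255,255]),("red",[0,170,100],[4,255,255])):
    for c,s in blobs(w,lo,hi,(160,0,480,330),8): print(n,c,s,np.round(onz(w,[c],140)[0,:2],1))
m=cv2.inRange(w["hsv"],np.array([18,100,60]),np.array([32,255,255]));m[:,:200]=0;m[:,440:]=0;m[260:]=0
c=max(cv2.findContours(m,cv2.RETR_EXTERNAL,cv2.CHAIN_APPROX_NONE)[0],key=cv2.contourArea)
e=cv2.fitEllipse(c);print(e,onz(w,[e[0]],111))
```

```text
[ 567.51941995 -102.10102612  249.72224592]
or [410.2, 68.8] [403, 61, 15, 16, 138] [632.7  21.8]
or [315.5, 122.3] [303, 109, 26, 28, 547] [566.2 -15.2]
or [228.1, 171.6] [221, 165, 15, 14, 120] [501.7 -49.9]
gr [216.3, 91.0] [210, 84, 13, 14, 131] [495.9   6.9]
gr [173.8, 129.3] [160, 117, 30, 24, 513] [463.3 -19. ]
gr [414.3, 150.8] [408, 145, 13, 13, 110] [638.4 -34.8]
red [264.7, 23.2] [258, 16, 14, 15, 121] [531.4  51.5]
red [364.3, 210.6] [362, 207, 6, 8, 24] [603.  -79.1]
((315.53790283203125, 120.90889739990234), (132.40847778320312, 137.01980590820312), 178.8041534423828) [[566.24431877 -11.91686068 111.        ]]
```

View pics/w3.png

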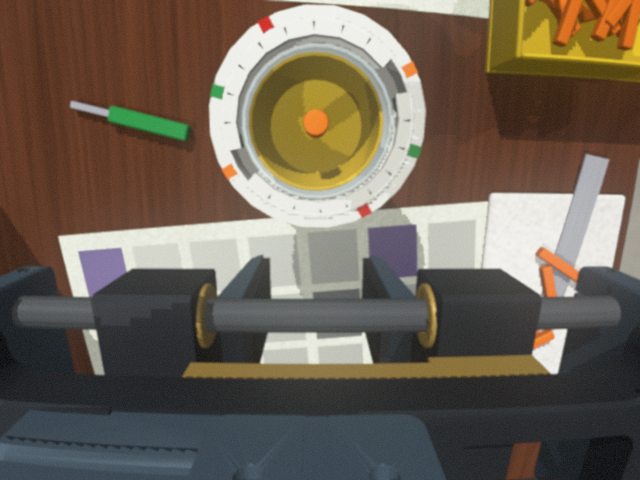

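The bowl stands nested and centred: post (315,122), rim ring about (316,121), collar marks around it. Chopper at (567.2,-14.0), slots at 28.7°. Now to the lid.

step_arm(
  linear=[
    [0.2,-0.02,0],
    [0.4,-0.04,0],
    [0.6,-0.06,0],
    [0.8,-0.075,0],
    [0.9,-0.075,0],
  ],
  turn=[0,0,0,0,0],
)

```text
time_s: 10.62
ee_pos: [543.8, 171.1, 249.6]
ee_rot: [180.0, -0.1, 90.2]
force: [0.6, -1.3, 1.0]
gripper_width: 45.4
gripper_force: 0.0
```

step_arm(
  linear=[
    [0.15,0,0],
    [0.297,0,0],
    [0.297,0,0],
    [0.297,0,0],
    [0.297,0,0],
    [0.297,0,0],
    [0.297,0,0],
    [0.297,0,0],
    [0.297,0,0],
  ],
  turn=[0.028,0.056,0.083,0.11,0.138,0.167,0.167,0.167,0.167],
)

```text
time_s: 11.75
ee_pos: [544.9, 256.4, 249.3]
ee_rot: [-180.0, -0.0, 30.0]
force: [0.6, -0.5, 1.6]
gripper_width: 45.3
gripper_force: 0.0
```

Run:
```python
from h import *
w=grab("wrist");cv2.imwrite("pics/w4.png",w["color"]);s=env.state();print(s["ee_pos"],s["ee_rot"],s["qpos"])
for c,s in blobs(w,[5,150,120],[17,255,255],(180,100,480,330),8): print("or",c,s,np.round(onz(w,[c],19)[0,:2],1))
for c,s in blobs(w,[100,100,40],[125,255,255],(180,100,480,330),50): print("bar",c,s,np.round(onz(w,[c],53)[0,:2],1))
```

```text
[544.91450348 256.32907069 249.320416  ] [-1.79999402e+02 -5.88940705e-03  2.99524812e+01] [2.40975229e+01 2.00207375e+01 8.35515342e+01 1.23019392e-03
 7.64219306e+01 8.41447530e+01]
or [313.0, 159.5] [310, 152, 8, 16, 113] [592.5 288.2]
or [312.1, 263.9] [309, 257, 7, 14, 89] [491.9 231.6]
bar [312.0, 217.3] [304, 186, 18, 63, 1045] [543.8 261. ]
```

View pics/w4.png

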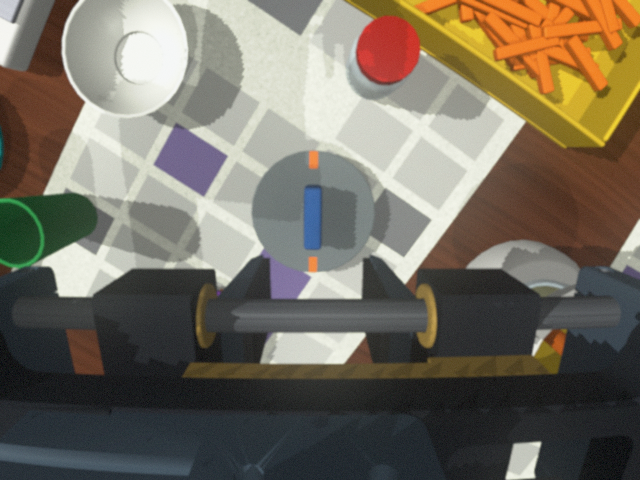

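The wrist view shows the grey lid at (313,211) with pointers at (313,159) and (312,264). Its centre is (542.4,260.2) at 29.4°, and the tumbler (20,230) and jar (388,50) are well clear. Grasp.

step_arm(
  linear=[
    [0,-0.015,0.2],
    [0,-0.015,0.4],
    [0,-0.015,0.55],
    [0,-0.015,0.64],
    [0,-0.015,0.69],
    [0,-0.015,0.717],
    [0,-0.015,0.717],
    [0,-0.015,0.717],
  ],
  turn=[0.0015,0.0015,0.0015,0.0015,0.0015,0.0015,0.0015,0.0015],
)

```text
time_s: 12.8
ee_pos: [543.6, 260.5, 35.3]
ee_rot: [180.0, -0.1, 29.3]
force: [0.7, 0.5, 0.4]
gripper_width: 45.6
gripper_force: 0.0
```

step_arm(
  linear=[
    [0,0,0],
    [0,0,0],
    [0,0,0],
    [0,0,0],
    [0,0,0],
    [0,0,0],
  ],
  turn=[0,0,0,0,0,0],
  fingers=1,
  force=40,
)

```text
time_s: 13.55
ee_pos: [542.9, 260.1, 34.4]
ee_rot: [180.0, -0.0, 29.3]
force: [-0.3, -0.4, 3.1]
gripper_width: 17.8
gripper_force: 40.0
```

Gripped (17.8 mm). Lift and carry over the collar.

step_arm(
  linear=[
    [0,0,-0.03],
    [0,0,-0.15],
    [0,0,-0.3],
    [0,0,-0.45],
    [0,0,-0.6],
    [-0.04,0.09,-0.7],
    [-0.12,0.26,-0.7],
    [-0.2,0.44,-0.7],
    [-0.28,0.62,-0.7],
    [-0.34,0.76,-0.7],
    [-0.373,0.835,-0.68],
    [-0.373,0.835,-0.6],
    [-0.373,0.835,-0.58],
    [-0.373,0.835,-0.58],
    [-0.373,0.835,-0.58],
  ],
  turn=[0,0,0,0,0,0.0015,0.0015,0.0015,0.0015,0.0015,0.0015,0.0015,0.0015,0.0015,0.0015],
)

```text
time_s: 15.42
ee_pos: [568.5, -12.7, 209.1]
ee_rot: [180.0, -0.1, 28.8]
force: [0.1, 0.0, -0.7]
gripper_width: 17.8
gripper_force: 40.0
```

Run:
```python
from h import *
w,f,g=grab("wrist"),grab("scene"),grab("side");s=env.state();print(s["ee_pos"],s["ee_rot"],s["gripper_width"])
up=lambda f,b:cv2.resize(f["color"][b[1]:b[3],b[0]:b[2]],(400,300),interpolation=cv2.INTER_CUBIC)
cv2.imwrite("pics/c3.png",np.vstack([np.hstack([up(f,(270,200,370,275)),up(g,(290,190,390,265))]),np.hstack([up(w,(0,0,640,480)),up(w,(200,80,440,260))])]))
z=s["ee_pos"][2]-34.6
for n,h,zz in(("collar",w,140),("lid",w,z+19)):
  for c,st in blobs(h,[5,150,120],[17,255,255],(150,20,500,330),8): print(n,c,st[4],np.round(onz(h,[c],zz)[0,:2],1))
for n,h,b in(("scene",f,(285,205,350,265)),("side",g,(295,190,385,265))):
  for c,st in blobs(h,[5,130,120],[18,255,255],b,3): print(n,c,st[4],np.round(onz(h,[c],z+19)[0,:2],1),np.round(onz(h,[c],140)[0,:2],1))
```

```text
[568.29955664 -12.79447069 208.8871167 ] [ 1.79959992e+02 -6.78770062e-02  2.88312799e+01] 17.986563945504713
collar [318.0, 139.5] 181 [633.   21.9]
collar [315.8, 170.3] 706 [616.   14.1]
lid [318.0, 139.5] 181 [631.4  21.4]
lid [315.8, 170.3] 706 [618.4  15.4]
scene [330.4, 214.6] 5 [548.1  94.2] [502.9 158.2]
scene [331.0, 218.7] 3 [563.7  75.6] [519.4 138.5]
scene [299.2, 230.6] 9 [518.7 -39. ] [472.   17.9]
scene [334.5, 233.0] 6 [619.4  16.1] [578.  76.]
scene [293.6, 243.4] 5 [ 546.4 -102.9] [501.1 -49.5]
scene [316.5, 252.3] 47 [631.6 -97.6] [590.9 -43.9]
side [382.0, 190.0] 5 [747.4 121.4] [797.7 231.4]
side [356.0, 203.5] 4 [647.3  56.7] [687.5 160.3]
side [377.3, 214.5] 347 [678.  -15.6] [721.4  80.6]
side [351.1, 211.8] 14 [619.   14.2] [656.3 113.4]
side [318.1, 226.8] 14 [516.8 -41.8] [543.8  51.7]
side [318.3, 233.3] 18 [508.8 -72.1] [535.   18.4]
side [333.7, 246.7] 57 [ 525.6 -138. ] [553.5 -54.2]
side [312.9, 249.6] 8 [ 478.  -138.6] [501.1 -54.9]
```

View pics/c3.png

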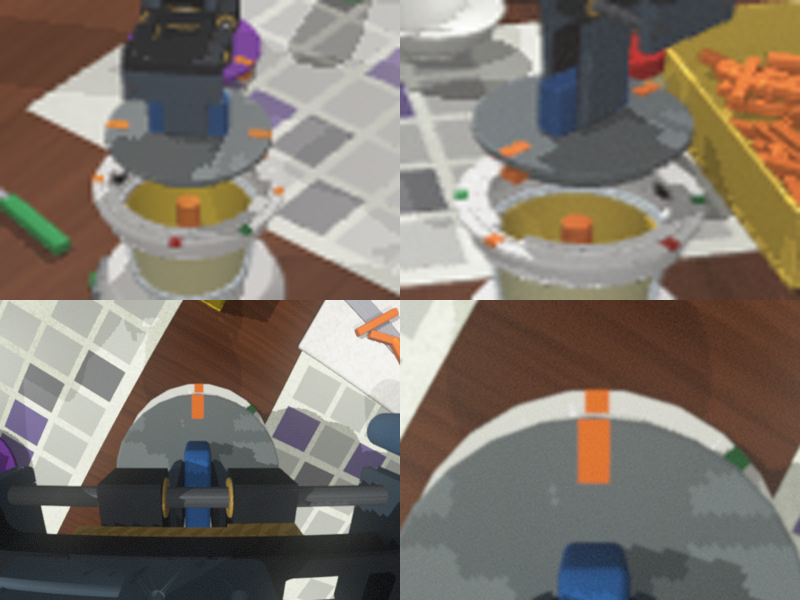

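The lid is held level with pointer and collar mark in line (crop x 594 vs 597). Both fixed cameras agree that lid and collar axes coincide within about 1 mm. Lower it.

step_arm(
  linear=[
    [0,0,0.04],
    [0,0,0.08],
    [0,0,0.11],
    [0,0,0.125],
    [0,0,0.135],
    [0,0,0.14],
    [0,0,0.14],
  ],
  turn=[0,0,0,0,0,0,0],
)

```text
time_s: 16.45
ee_pos: [568.1, -13.1, 166.4]
ee_rot: [180.0, -0.0, 28.8]
force: [-0.0, 0.1, -1.5]
gripper_width: 17.7
gripper_force: 40.0
```

step_arm(
  linear=[
    [0,0,0.007],
    [0,0,0.013],
    [0,0,0.017],
    [0,0,0.019],
    [0,0,0.019],
    [0,0,0.019],
  ],
  turn=[0,0,0,0,0,0],
)

```text
time_s: 17.2
ee_pos: [568.0, -13.1, 160.9]
ee_rot: [180.0, -0.0, 28.8]
force: [-2.0, -0.2, 3.9]
gripper_width: 18.0
gripper_force: 40.0
```

Seated (z 160.9, push 4–5 N). Turn clockwise 45°.

step_arm(
  linear=[
    [0,0,0],
    [0,0,0],
    [0,0,0],
    [0,0,0],
    [0,0,0],
    [0,0,0],
    [0,0,0],
    [0,0,0],
    [0,0,0],
    [0,0,0],
    [0,0,0],
    [0,0,0],
    [0,0,0],
  ],
  turn=[0.006,0.018,0.032,0.046,0.06,0.074,0.088,0.1,0.11,0.118,0.123,0.125,0.125],
)

```text
time_s: 18.82
ee_pos: [568.2, -13.7, 160.9]
ee_rot: [180.0, -0.1, -16.2]
force: [-0.9, -3.7, 5.6]
gripper_width: 17.8
gripper_force: 40.0
```

step_arm(
  linear=[
    [0,0,0],
    [0,0,0],
    [0,0,0],
    [0,0,0],
  ],
  turn=[0,0,0,0],
)

```text
time_s: 19.32
ee_pos: [568.2, -13.7, 160.9]
ee_rot: [180.0, -0.1, -16.2]
force: [-0.9, -4.8, 4.6]
gripper_width: 17.7
gripper_force: 40.0
```

Run:
```python
from h import *
w,f,g=grab("wrist"),grab("scene"),grab("side");s=env.state();print(s["ee_pos"],s["ee_rot"],s["torque"],s["force"],s["gripper_width"],s["gripper_force"],s["qpos"][5])
up=lambda f,b:cv2.resize(f["color"][b[1]:b[3],b[0]:b[2]],(400,300),interpolation=cv2.INTER_CUBIC)
cv2.imwrite("pics/c4.png",np.vstack([np.hstack([up(f,(270,200,370,275)),up(g,(290,190,390,265))]),np.hstack([up(w,(0,0,640,480)),up(w,(200,80,440,260))])]))
```

```text
[568.21777933 -13.69033165 160.88255907] [ 1.79952353e+02 -6.68063858e-02 -1.61822500e+01] [-0.46628583  0.44110972  0.23235272] [-0.9704342  -4.1966228   5.00031478] 18.21913813994644 40.00379204750061 103.70939489543194
```

View pics/c4.png

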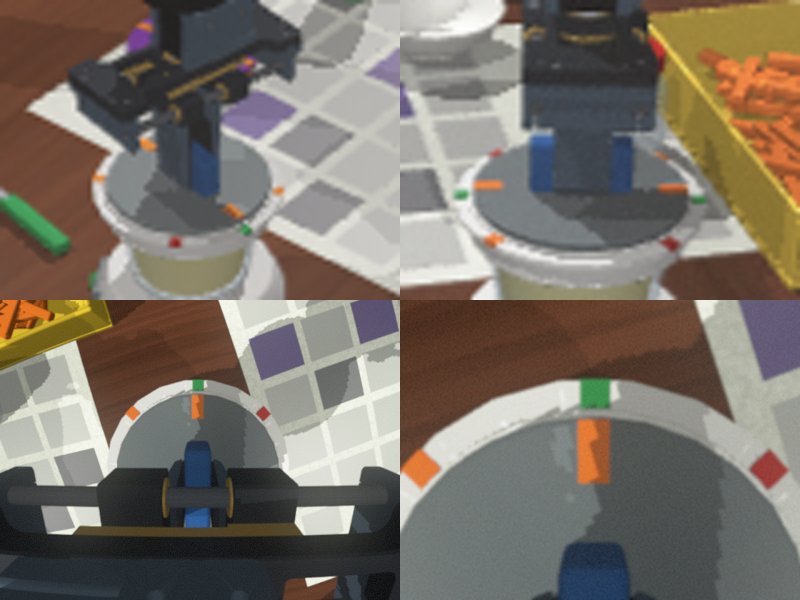

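The lid lies flat with its pointer (crop 594,450) at the green mark (595,393), still gripped with steady spring torque. Handing in.

```bash
python3 -c "
from workcell import env
print(env.job_done())"
```

```text
the job is handed in; nothing more can be done
None
```

I handed the job in at about 19 s with the inner bowl nested and let go. The lid was seated, turned 45° clockwise to the green half-way marks, and still gripped at 40 N against its spring; the system gave no verdict.

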